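# Switch the finds sorter to the other tray

### The arm

A 6-joint arm with a two-finger parallel gripper is mounted at the origin on the work surface. World frame = base frame: x ahead of the robot, y to its left, z up, the work surface at z = 0. Lengths are in m, angles in rad, forces in N, time in s.
With the tool pointing down it reaches from about 0.3 to 0.775 m from the base axis. Payload 14.6 kg.
Tool frame: the origin (TCP) lies at the centre of the arm's flange, where the gripper is bolted on; the fingertips stand 199 mm ahead of it and the grasp point (between the pads) lies 180 mm ahead of it; z points along the fingers, y is the line along which they close (so a half turn about z gives the same grasp; the last joint's range is limited). The gripper opens to 94 mm and grips with 3 to 60 N. Pads are 16 mm wide; open, the fingers measure 119 mm over their backs; the gripper's body (75 mm by 177 mm) begins 78 mm behind the grasp point.
Start: joints at [-1.285, 0.3, 1.521, -0, 1.321, -0.067], TCP at [0.19, -0.516, 0.405] pointing down, gripper open.
Joint ranges: [-3.03, 3.03], [-0.79, 2.21], [0.23, 2.52], [-1.04, 4.18], [0, 3.07], [-2.55, 2.55]. Speed limits (rad/s): [2.22, 2.22, 2.57, 3.14, 3.14, 3.14].

### API

Orientations are given as a unit quaternion [x, y, z, w].
In Python, from plant import manip gives the robot as it stands. The module is installed in compiled form; this text tells all that it offers.
- The arm moves only by the tool jog_arm, never from a script. Its argument "steps" is one flat list of numbers, 6 for each row, row after row: the shift along the tool's x, y, z each as a share of 0.4 m, from -1 to 1, then the turn, a rotation vector about the tool's x, y, z each as a share of 45 degrees, from -1 to 1. A call has 1 to 5 rows; each row is the pose to reach, as a shift and turn from the pose commanded when the call began, along the tool's axes at that moment; what a row does not reach only later rows make up. A row lasts 1/10 s, in which the tool goes at most 50 mm and 8.59 degrees, less where a joint would pass 70% of its speed; a pose out of reach is approached as far as the arm can. A call with a number of a shift or a turn outside -1 to 1 is refused whole. A call with a gripper value outside its range is refused whole. "jaw" is the closure, from -1 (fully open) to 1 (shut), set as the call begins (left out, the last holds). The fingers move at their own pace and stop on an object; "squeeze" is the grip in N (left out, the last holds). Time passes only in rows, so rows that repeat a pose let the fingers close. It gives the time, the measured TCP pose, the force, the opening and the grip force at its end, in the units of the state.
- manip.state(): the state, without advancing time (a new reading comes with each control period).
- manip.snapshot(name): name is "scene" or "top"; returns the picture (480x640x3 uint8, blue, green, red); there is no depth.
- manip.calibration(name): a dict with "K" (3x3 intrinsics, pixels), "rvec" (rotation vector, rad) and "tvec" (3), from world to camera coordinates, as OpenCV has them. Camera axes: x right, y down, z forward; pixel columns grow to the right and rows downward; lengths in m; the calibration is good to about 2 mm. A picture is of the moment at which its call begins. calibration takes no time and is no camera call.
- manip.close_job(): hands the job in; it is judged then, once.
The state is a dict: "t": time; "joint_pos": joint angles; "joint_vel": joint speeds; "joint_torque": joint torques, N m; "tcp_pos": TCP position; "tcp_rot": TCP orientation; "force": force on the tool from outside, world axes, zero at the start; "torque": the same for the moment, N m; "grip_width": finger opening in m; "grip_force": force on a finger pad.
Only numpy, scipy, OpenCV 4.12 (cv2) and the standard library are available. Lean on these libraries where they do the work, as an engineer would, in place of code of your own. Each camera call takes 0.05 s, during which the arm holds its last target. There are 200 camera calls.

### The job

The seesaw gate of the finds sorter is tipped towards the grey tray. Press down the red pad on its raised end until the gate has rocked over its pivot as far as it goes, then push the upright tab of the yellow stop slide to the robot's left, opening the feed so that all three clay marbles roll out and down the other chute into the green tray. Do it by pressing and pushing only: do not touch or lift the marbles, let none go into the grey tray, and leave the jar, the brush and the yellow marker where they are.

Things in the scene. Friction and masses are not known exactly. Their poses are not given: they have to be found in the camera images.
- sorter: Fixed bench sorter on a plywood base 600 mm (its y) by 130 mm (its x), with a 90 mm wide tongue to +x. Origin at the underside of the base, below the middle of the gate's pivot; z up, +x away from the robot (yaw within 0.3 rad), +y to the robot's left. From each end of the gate an outlet chute runs down to a tray: grey at +y, green at -y.
- feed_mouth (a point): Middle of the floor of the aluminium feed chute at its lower end, above the middle of the gate, 129 mm high. The chute is 34 mm wide outside, its walls stand 22 mm above its floor, and it rises 12 degrees towards the sorter's +x for 165 mm; its back end, about 190 mm high, is the sorter's highest fixed part.
- gate (a joint): Seesaw gate: blue trough 210 x 42 mm along the sorter's y, rocking about a pivot line along the sorter's x, 100 mm above the table. Rad: negative = right (-y) end raised, feeds the grey tray; positive = left end raised, feeds the green tray. Ends of travel -0.30 and +0.30; starts between -0.30 and -0.18. Friction holds it where it is left (about 1 N on a pad moves it).
- pad_right (a point): Top centre of the red press pad (42 x 42 x 6 mm) on the robot's side of the gate's right end, 85 mm from the gate's middle along y and 78 mm towards the robot. Turns with the gate: 115 to 125 mm above the table at the start, 75 mm when pressed fully down. Between it and the base (top at 12 mm) is nothing.
- pad_left (a point): The same pad on the gate's left end; low at the start, it rises to about 125 mm. Between the pads the gate's wall on the robot's side stands 50 mm above the pivot line over its middle 90 mm.
- stop (a joint): Yellow stop slide of the feed chute: a blade hanging in the chute from a bridge, sliding along the sorter's y. In m: 0 = closed (holds the marbles back), starts at 0 to 0.005, grows as it is pushed left (+y), 0.050 = end of travel. Marbles pass from about 0.030. It stays where it is left; about 1.5 N moves it.
- stop_tab (a point): Top centre of the stop's upright yellow tab, about 213 mm above the table: 24 mm wide (sorter's x), 12 mm thick (y), 34 mm tall above the bridge, which is 16 mm wide and reaches 30 mm to its right and 40 mm to its left. Push its right (-y) face towards +y. The marbles lie 15 mm and more beyond it (+x), their tops over 35 mm lower than the tab's.
- tray_right (a point): Centre of the floor of the green tray at the end of the right chute, 84 mm (x) by 96 mm (y), walls up to 70 mm above the table.
- tray_left (a point): Centre of the floor of the grey tray at the end of the left chute, same size.
- marble1: Terracotta-coloured clay marble, 22 mm across, first in the queue behind the stop slide. Origin at its centre; it rolls, so its axes mean nothing.
- marble2: Terracotta-coloured clay marble, 22 mm across, second in the queue behind the stop slide. Origin at its centre; it rolls, so its axes mean nothing.
- marble3: Terracotta-coloured clay marble, 22 mm across, last in the queue behind the stop slide. Origin at its centre; it rolls, so its axes mean nothing.
- jar: Closed jar, 52 mm across and 65 mm high, standing on the table; origin at the centre of its underside. Leave it alone.
- brush: Brush lying on the table, along its own x; origin at its underside. Leave it alone.
- marker: Yellow marker block 50 x 36 x 22 mm on the table; origin at the centre of its underside. Leave it alone.

How it is judged:
By the outcome, as a careful person would: the job done as asked, in the order asked, and still so for the second after the job is handed in, with the robot touching nothing.
It also fails if it takes over 48 s, if anything falls off the work surface, if the arm or the gripper's body presses on something with over 40 N, if the wrist force passes 120 N, or if a joint passes its speed limit or range.

## Working session

There is one attempt and no reset: what is moved stays moved. The work goes in short steps, Python scripts to look and compute and a tool call to move; the robot and the scene stay as the last step left them, time stands still between calls to the robot, and variables do not carry over. Pictures are saved under pics/ and viewed, at most 10 in all, crops included, and the job is handed in when it is done.

Besides the shell and the picture viewer there is one more tool, called by a JSON object that holds its "fn" and its "kwargs", one argument or row to a line. jog_arm: Moves the arm, as the interface text tells. Its arguments: {"type":"object","properties":{"steps":{"type":"array"},"jaw":{"type":"number"},"squeeze":{"type":"number"}},"required":["steps"]}

```bash
mkdir -p pics; python3 - <<'E'
from plant import manip
import cv2,numpy as np
for n in("scene","top"):
    cv2.imwrite(f"pics/{n}0.png",manip.snapshot(n))
    c=manip.calibration(n);R=cv2.Rodrigues(np.array(c["rvec"]))[0];print(n,np.round(c["K"],1).tolist(),np.round(-R.T@np.array(c["tvec"]).ravel(),3),np.round(R,2).tolist())
s=manip.state();print(s["t"],s["tcp_pos"],s["tcp_rot"],s["force"],s["grip_width"])
E
```

```text
scene [[437.9, 0.0, 315.2], [0.0, 437.9, 244.0], [0.0, 0.0, 1.0]] [ 1.158 -0.043  0.54 ] [[0.1, 0.99, 0.02], [0.53, -0.04, -0.85], [-0.84, 0.1, -0.53]]
top [[502.6, 0.0, 318.7], [0.0, 502.6, 243.4], [0.0, 0.0, 1.0]] [0.398 0.026 1.175] [[-0.01, -1.0, 0.0], [-0.99, 0.01, -0.16], [0.16, -0.01, -0.99]]
0.1 [ 0.19002903 -0.51609266  0.40412493] [ 9.84481909e-01  1.75485238e-01 -6.29023727e-05 -5.45738803e-04] [ 0.02414966 -0.11357365 -0.53793674] 0.09409095587792672
```

View pics/scene0.png

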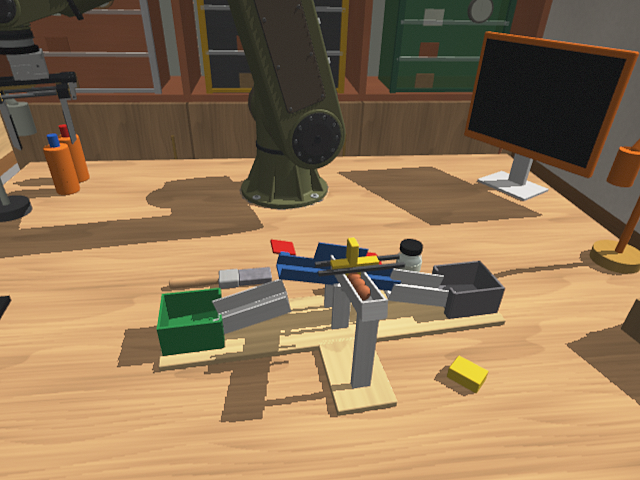

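View pics/top0.png

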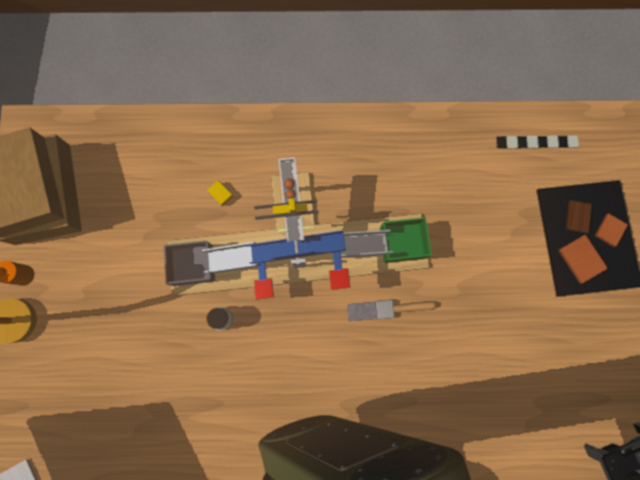

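The scene view shows the right pad raised at (283,246), the tab at (352,247) and the marbles near (358,285). The top view shows the pads at (340,279) and (263,288), the tab at about (291,203), the jar at (219,318) and the brush at about (375,310).

```bash
cat >h.py <<'E'
from plant import manip
import cv2,numpy as np
def cam(n):
    c=manip.calibration(n);return np.array(c["K"]),cv2.Rodrigues(np.array(c["rvec"]))[0],np.array(c["tvec"]).ravel()
def ray(n,u):
    K,R,t=cam(n);return -R.T@t, R.T@np.linalg.solve(K,[u[0],u[1],1.])
def onz(n,u,z):
    o,d=ray(n,u);return o+d*(z-o[2])/d[2]
def tri(u1,u2):
    o1,d1=ray("scene",u1);o2,d2=ray("top",u2)
    d1/=np.linalg.norm(d1);d2/=np.linalg.norm(d2)
    s=np.linalg.lstsq(np.c_[d1,-d2],o2-o1,rcond=None)[0]
    a,b=o1+s[0]*d1,o2+s[1]*d2;return (a+b)/2,np.linalg.norm(a-b)
def blobs(im,lo,hi,box):
    m=cv2.inRange(cv2.cvtColor(im,cv2.COLOR_BGR2HSV),lo,hi);k=np.zeros_like(m);x0,y0,x1,y1=box;k[y0:y1,x0:x1]=m[y0:y1,x0:x1]
    n,l,s,c=cv2.connectedComponentsWithStats(k);return [(c[i],s[i],l==i) for i in range(1,n) if s[i,4]>15]
E
python3 - <<'E'
from h import *
T=cv2.imread("pics/top0.png");S=cv2.imread("pics/scene0.png")
P=[]
for n,im,box in(("top",T,(230,190,370,310)),("scene",S,(260,225,400,280))):
  for col,lo,hi in(("red",(0,180,90),(6,255,255)),("yel",(22,150,80),(32,255,255))):
    for c,s,m in blobs(im,lo,hi,box):
        print(n,col,c.round(1),s)
        if col=="red" and n=="top":
            for z in(.075,.078,.118,.122): print("   ",z,onz(n,c,z).round(4), "rect",cv2.minAreaRect(np.argwhere(m)[:,::-1].astype(np.float32)))
for c,s,m in blobs(S,(22,150,80),(32,255,255),(260,225,400,280)):
    pass
big=cv2.resize(T[185:305,230:360],None,fx=5,fy=5,interpolation=cv2.INTER_NEAREST)
b2=cv2.resize(S[230:300,265:400],None,fx=5,fy=5,interpolation=cv2.INTER_NEAREST)
cv2.imwrite("pics/ct.png",big);cv2.imwrite("pics/cs.png",b2)
E
```

```text
top red [339.2 279. ] [330 269  20  20 326]
    0.075 [ 0.5023 -0.0254  0.075 ] rect ((339.0846252441406, 278.6769104003906), (18.233104705810547, 18.357139587402344), 82.87498474121094)
    0.078 [ 0.502  -0.0253  0.078 ] rect ((339.0846252441406, 278.6769104003906), (18.233104705810547, 18.357139587402344), 82.87498474121094)
    0.118 [ 0.4982 -0.0234  0.118 ] rect ((339.0846252441406, 278.6769104003906), (18.233104705810547, 18.357139587402344), 82.87498474121094)
    0.122 [ 0.4979 -0.0232  0.122 ] rect ((339.0846252441406, 278.6769104003906), (18.233104705810547, 18.357139587402344), 82.87498474121094)
top red [263.3 288.9] [255 279  18  20 287]
    0.075 [0.4824 0.1407 0.075 ] rect ((263.1158752441406, 288.54266357421875), (17.889907836914062, 16.675161361694336), 83.6598129272461)
    0.078 [0.4822 0.1404 0.078 ] rect ((263.1158752441406, 288.54266357421875), (17.889907836914062, 16.675161361694336), 83.6598129272461)
    0.118 [0.4792 0.1362 0.118 ] rect ((263.1158752441406, 288.54266357421875), (17.889907836914062, 16.675161361694336), 83.6598129272461)
    0.122 [0.4788 0.1358 0.122 ] rect ((263.1158752441406, 288.54266357421875), (17.889907836914062, 16.675161361694336), 83.6598129272461)
top yel [289.1 207.3] [273 198  34  16 301]
scene red [282.5 246.4] [271 240  24  15 240]
scene yel [353.3 257.1] [331 238  48  31 616]
```

View pics/ct.png

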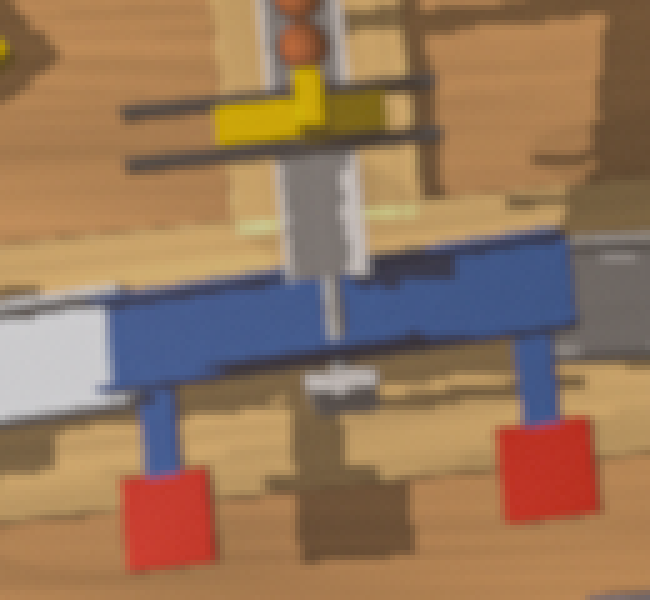

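View pics/cs.png

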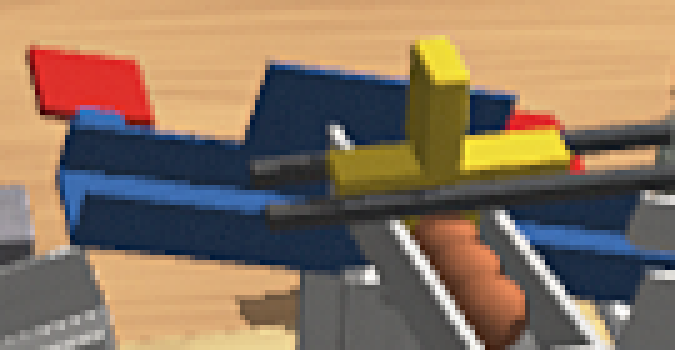

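The top crop shows the tab's top face centred at full-image px (291.0,204.2). The scene crop shows it at about (352.2,242). The blade is closed and the marbles are behind it.

```bash
python3 - <<'E'
from h import *
from scipy.spatial.transform import Rotation as Ro
tab,e=tri((352.1,241.7),(291.0,204.1));print("tab",tab.round(4),e, onz("top",(291,204.1),.213).round(4))
pr,e=tri((282.5,246.4),(339.2,279.));print("padR",pr.round(4),e)
A=onz("top",(339.2,279),pr[2]);B=onz("top",(263.3,288.9),.200-pr[2])
d=B-A;print("dist",np.linalg.norm(d[:2]),"yaw",np.arctan2(-d[0],d[1]))
yaw=np.arctan2(-d[0],d[1]);R=np.array([[np.cos(yaw),-np.sin(yaw)],[np.sin(yaw),np.cos(yaw)]])
mid=(A+B)[:2]/2;O=mid+R@[.078,0];print("origin",O,"tab in sorter",R.T@(tab[:2]-O),"pr",R.T@(A[:2]-O))
s=manip.state();r=Ro.from_quat(s["tcp_rot"]);print(r.as_matrix().round(3).tolist(),s["joint_pos"])
E
```

```text
tab [0.6379 0.0721 0.2121] 0.0017865605123623624 [0.6378 0.0729 0.213 ]
padR [ 0.498  -0.0236  0.1194] 0.0002075705881935935
dist 0.16437335579713913 yaw 0.09735863706121142
origin [0.56769413 0.0659262 ] tab in sorter [ 0.07042462 -0.00068141] pr [-0.078      -0.08218668]
[[0.938, 0.346, -0.0], [0.346, -0.938, 0.001], [0.0, -0.001, -1.0]] [-1.28459233e+00  3.00428073e-01  1.52154534e+00 -5.61228881e-06
  1.32071793e+00 -6.65919287e-02]
```

{"fn": "jog_arm", "kwargs": {
  "steps": [0.49, -0.38, 0, 0, 0, 0.32, 0.49, -0.38, 0, 0, 0, 0.32, 0.49, -0.38, 0, 0, 0, 0.32, 0.49, -0.38, 0, 0, 0, 0.32, 0.49, -0.38, 0, 0, 0, 0.32],
  "jaw": 1,
  "squeeze": 10
}}

```text
t: 0.6
tcp_pos: [0.322, -0.3039, 0.4045]
tcp_rot: [0.999, 0.051, -0.0, -0.0]
force: [1.6, -0.8, 0.0]
grip_width: 0.0574
grip_force: 0.0
```

```bash
cat >>h.py <<'E'
from scipy.spatial.transform import Rotation as Ro
def rel(p,yaw=.1):
    """shares along tool axes to bring TCP to p, turn share to yaw"""
    s=manip.state();M=Ro.from_quat(s["tcp_rot"]);q=M.as_matrix()
    W=np.array([[np.cos(yaw),np.sin(yaw),0],[np.sin(yaw),-np.cos(yaw),0],[0,0,-1.]])
    print("t",s["t"],"tcp",s["tcp_pos"].round(4),"F",np.round(s["force"],1),"w",round(s["grip_width"],4))
    print("shift",(q.T@(np.array(p)-s["tcp_pos"])/.4).round(3),"turn",(Ro.from_matrix(q.T@W).as_rotvec()/(np.pi/4)).round(3))
E
python3 -c "
from h import *
rel([.498,-.0235,.404])"
```

```text
t 0.6 tcp [ 0.322  -0.3039  0.4045] F [ 1.6 -0.8  0. ] w 0.0574
shift [ 0.509 -0.653  0.001] turn [-0.     0.     0.001]
```

{"fn": "jog_arm", "kwargs": {
  "steps": [0.38, -0.49, 0, 0, 0, 0, 0.38, -0.49, 0, 0, 0, 0, 0.38, -0.49, 0, 0, 0, 0, 0.38, -0.49, 0, 0, 0, 0, 0.38, -0.49, 0, 0, 0, 0]
}}

```text
t: 1.1
tcp_pos: [0.4535, -0.0932, 0.4047]
tcp_rot: [0.999, 0.051, 0.0, 0.0]
force: [0.3, -0.8, 0.2]
grip_width: 0.0167
grip_force: 0.0
```

{"fn": "jog_arm", "kwargs": {
  "steps": [0.12, -0.15, 0, 0, 0, 0, 0.12, -0.15, 0, 0, 0, 0, 0.12, -0.15, 0, 0, 0, 0, 0.12, -0.15, 0, 0, 0, 0]
}}

```text
t: 1.5
tcp_pos: [0.4944, -0.0307, 0.4042]
tcp_rot: [0.999, 0.051, -0.001, -0.0]
force: [0.2, -0.1, 0.2]
grip_width: 0.0007
grip_force: 0.0
```

```bash
python3 -c "
from h import *
rel([.498,-.0235,.325])"
```

```text
t 1.5 tcp [ 0.4944 -0.0307  0.4042] F [ 0.2 -0.1  0.2] w 0.0007
shift [ 0.011 -0.017  0.198] turn [-0.     0.001  0.003]
```

{"fn": "jog_arm", "kwargs": {
  "steps": [0.011, -0.017, 0.05, 0, 0, 0, 0.011, -0.017, 0.1, 0, 0, 0, 0.011, -0.017, 0.15, 0, 0, 0, 0.011, -0.017, 0.19, 0, 0, 0, 0.011, -0.017, 0.19, 0, 0, 0]
}}

```text
t: 2.0
tcp_pos: [0.4974, -0.0247, 0.327]
tcp_rot: [0.999, 0.05, -0.002, -0.0]
force: [-0.7, 1.3, -0.5]
grip_width: 0.0009
grip_force: 0.0
```

{"fn": "jog_arm", "kwargs": {
  "steps": [0, 0, 0.02, 0, 0, 0, 0, 0, 0.04, 0, 0, 0, 0, 0, 0.06, 0, 0, 0, 0, 0, 0.075, 0, 0, 0, 0, 0, 0.09, 0, 0, 0]
}}

```text
t: 2.5
tcp_pos: [0.4982, -0.0236, 0.2922]
tcp_rot: [0.999, 0.051, -0.0, -0.0]
force: [-0.0, 0.3, 1.1]
grip_width: 0.0003
grip_force: 0.4
```

{"fn": "jog_arm", "kwargs": {
  "steps": [0, 0, 0.01, 0, 0, 0, 0, 0, 0.02, 0, 0, 0, 0, 0, 0.03, 0, 0, 0, 0, 0, 0.03, 0, 0, 0]
}}

```text
t: 2.9
tcp_pos: [0.4981, -0.0236, 0.2802]
tcp_rot: [0.999, 0.051, -0.0, -0.0]
force: [-0.3, 0.2, 0.1]
grip_width: 0.0006
grip_force: 0.0
```

{"fn": "jog_arm", "kwargs": {
  "steps": [0, 0, 0.005, 0, 0, 0, 0, 0, 0.01, 0, 0, 0, 0, 0, 0.015, 0, 0, 0, 0, 0, 0.015, 0, 0, 0]
}}

```text
t: 3.3
tcp_pos: [0.4982, -0.0236, 0.2745]
tcp_rot: [0.999, 0.051, 0.0, 0.0]
force: [0.3, 0.0, -0.7]
grip_width: 0.0005
grip_force: 0.0
```

{"fn": "jog_arm", "kwargs": {
  "steps": [0, 0, 0.003, 0, 0, 0, 0, 0, 0.005, 0, 0, 0, 0, 0, 0.005, 0, 0, 0]
}}

```text
t: 3.6
tcp_pos: [0.4983, -0.0236, 0.2739]
tcp_rot: [0.999, 0.051, 0.0, 0.0]
force: [-5.3, 0.6, 16.7]
grip_width: 0.0004
grip_force: 7.8
```

{"fn": "jog_arm", "kwargs": {
  "steps": [0, 0, -0.1, 0, 0, 0, 0, 0, -0.22, 0, 0, 0, 0, 0, -0.34, 0, 0, 0, 0, 0, -0.46, 0, 0, 0, 0, 0, -0.46, 0, 0, 0]
}}

```text
t: 4.1
tcp_pos: [0.4979, -0.0236, 0.4628]
tcp_rot: [0.999, 0.051, 0.005, 0.001]
force: [0.4, -0.3, -0.3]
grip_width: 0.0006
grip_force: 0.0
```

```bash
python3 - <<'E'
from h import *
rel([.6425,.0277,.46])
T=manip.snapshot("top");S=manip.snapshot("scene");cv2.imwrite("pics/t1.png",T);cv2.imwrite("pics/s1.png",S)
for c,s,m in blobs(T,(0,180,90),(6,255,255),(230,250,370,310)):print(c.round(1),s)
for c,s,m in blobs(S,(0,180,90),(6,255,255),(260,225,420,290)):print(c.round(1),s)
E
```

```text
t 4.1 tcp [ 0.4979 -0.0236  0.4628] F [ 0.4 -0.3 -0.3] w 0.0006
shift [ 0.372 -0.091  0.011] turn [ 0.003 -0.012  0.002]
[260.5 287.4] [252 278  19  19 306]
[336.4 286.7] [329 284  17   6  82]
[371.3 236.6] [359 228  26  19 259]
[284.4 267.5] [273 259  24  19 267]
```

View pics/s1.png

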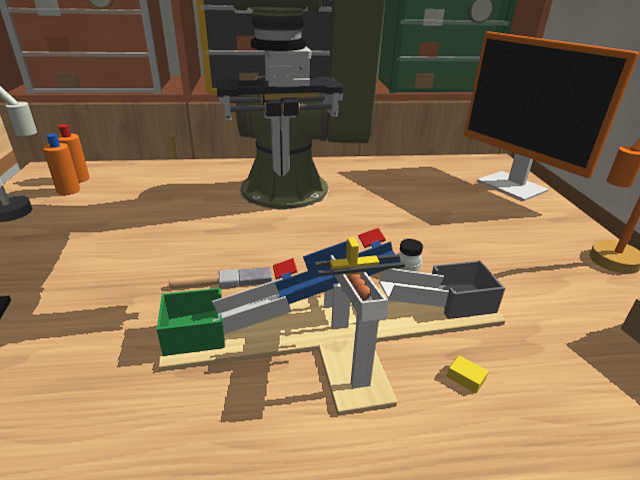

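The gate has rocked over: the left pad is now high at (371,237) and the right one is low at (284,268). Next is the tab.

{"fn": "jog_arm", "kwargs": {
  "steps": [0.1, -0.025, 0.01, 0, 0, 0, 0.2, -0.05, 0.01, 0, 0, 0, 0.3, -0.07, 0.01, 0, 0, 0, 0.37, -0.09, 0.01, 0, 0, 0, 0.37, -0.09, 0.01, 0, 0, 0]
}}

```text
t: 4.7
tcp_pos: [0.644, 0.0283, 0.4485]
tcp_rot: [0.999, 0.051, -0.003, -0.0]
force: [0.1, -0.4, -0.4]
grip_width: 0.0002
grip_force: 0.0
```

```bash
python3 - <<'E'
from h import *
a=manip.state()
rel([.6425,.0277,.391])
p,e=tri((371.3,236.6),(260.5,287.4));print("padL",p,e)
E
```

```text
t 4.7 tcp [0.644  0.0283 0.4485] F [ 0.1 -0.4 -0.4] w 0.0002
shift [-0.003  0.001  0.144] turn [-0.001  0.007  0.003]
padL [0.48191591 0.14118554 0.12340892] 0.0007146326467319825
```

{"fn": "jog_arm", "kwargs": {
  "steps": [-0.003, 0, 0.05, 0, 0, 0, -0.003, 0, 0.1, 0, 0, 0, -0.003, 0, 0.14, 0, 0, 0, -0.003, 0, 0.14, 0, 0, 0]
}}

```text
t: 5.1
tcp_pos: [0.64, 0.0268, 0.3929]
tcp_rot: [0.999, 0.051, -0.003, -0.0]
force: [-0.5, 0.4, 0.3]
grip_width: 0.0003
grip_force: 0.0
```

```bash
python3 - <<'E'
from h import *
rel([.6350,.1021,.391])
E
```

```text
t 5.1 tcp [0.64   0.0268 0.3929] F [-0.5  0.4  0.3] w 0.0003
shift [ 0.007 -0.189  0.005] turn [-0.001  0.008  0.002]
```

{"fn": "jog_arm", "kwargs": {
  "steps": [0, -0.04, 0, 0, 0, 0, 0.002, -0.065, 0, 0, 0, 0, 0.003, -0.095, 0, 0, 0, 0, 0.004, -0.13, 0, 0, 0, 0, 0.005, -0.165, 0, 0, 0, 0]
}}

```text
t: 5.6
tcp_pos: [0.6357, 0.0943, 0.3971]
tcp_rot: [0.999, 0.051, 0.0, 0.0]
force: [-1.0, -2.3, 1.3]
grip_width: 0.0006
grip_force: 1.0
```

{"fn": "jog_arm", "kwargs": {
  "steps": [0, -0.01, 0, 0, 0, 0, 0, -0.018, 0, 0, 0, 0, 0, -0.018, 0, 0, 0, 0]
}}

```text
t: 5.9
tcp_pos: [0.6351, 0.1002, 0.3966]
tcp_rot: [0.999, 0.051, 0.0, 0.0]
force: [0.7, -0.1, -0.0]
grip_width: 0.0007
grip_force: 0.0
```

```bash
python3 - <<'E'
from h import *
rel([.6350,.1021,.391])
T=manip.snapshot("top");S=manip.snapshot("scene");cv2.imwrite("pics/t2.png",T);cv2.imwrite("pics/s2.png",S)
E
```

```text
t 5.9 tcp [0.6351 0.1002 0.3966] F [ 0.7 -0.1 -0. ] w 0.0007
shift [ 0.    -0.005  0.014] turn [ 0.    -0.     0.002]
```

View pics/s2.png

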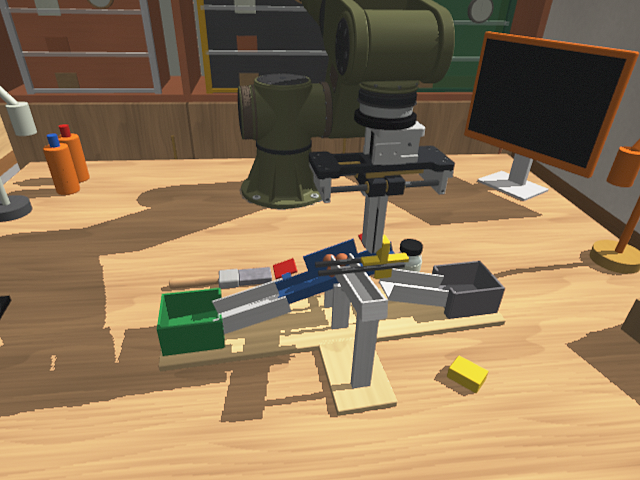

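The tab is pushed over to about (385,245), and the marbles are already leaving the chute near (330,258). I'm backing off and letting them roll.

{"fn": "jog_arm", "kwargs": {
  "steps": [0, 0.03, 0, 0, 0, 0, 0, 0.03, -0.05, 0, 0, 0, 0, 0.03, -0.15, 0, 0, 0, 0, 0.03, -0.25, 0, 0, 0, 0, 0.03, -0.25, 0, 0, 0]
}}

```text
t: 6.5
tcp_pos: [0.6358, 0.0871, 0.5028]
tcp_rot: [0.999, 0.05, 0.005, -0.0]
force: [0.7, -0.2, 0.8]
grip_width: 0.0005
grip_force: 0.0
```

{"fn": "jog_arm", "kwargs": {
  "steps": [-0.1, 0, 0, 0, 0, 0, -0.2, 0, 0, 0, 0, 0, -0.3, 0, 0, 0, 0, 0, -0.4, 0, 0, 0, 0, 0, -0.4, 0, 0, 0, 0, 0]
}}

```text
t: 7.0
tcp_pos: [0.474, 0.0711, 0.4969]
tcp_rot: [0.999, 0.051, 0.0, -0.0]
force: [0.1, -0.3, -0.5]
grip_width: 0.0007
grip_force: 0.0
```

{"fn": "jog_arm", "kwargs": {
  "steps": [0, 0, 0, 0, 0, 0, 0, 0, 0, 0, 0, 0, 0, 0, 0, 0, 0, 0, 0, 0, 0, 0, 0, 0, 0, 0, 0, 0, 0, 0]
}}

```text
t: 7.5
tcp_pos: [0.4776, 0.072, 0.4963]
tcp_rot: [0.999, 0.051, -0.0, -0.0]
force: [1.0, 0.4, 0.5]
grip_width: 0.0007
grip_force: 0.0
```

{"fn": "jog_arm", "kwargs": {
  "steps": [0, 0, 0, 0, 0, 0, 0, 0, 0, 0, 0, 0, 0, 0, 0, 0, 0, 0, 0, 0, 0, 0, 0, 0, 0, 0, 0, 0, 0, 0]
}}

```text
t: 8.0
tcp_pos: [0.4772, 0.072, 0.4967]
tcp_rot: [0.999, 0.051, 0.0, 0.0]
force: [0.4, 0.3, 0.0]
grip_width: 0.0007
grip_force: 0.0
```

```bash
python3 - <<'E'
from h import *
T=manip.snapshot("top");S=manip.snapshot("scene")
cv2.imwrite("pics/f.png",np.vstack([cv2.resize(T[140:340,140:460],(640,400))[:,:],S[225:425,:]]))
print(manip.state()["t"],manip.state()["force"])
E
```

```text
8.1 [-0.27393915  0.08475436 -0.72559686]
```

View pics/f.png

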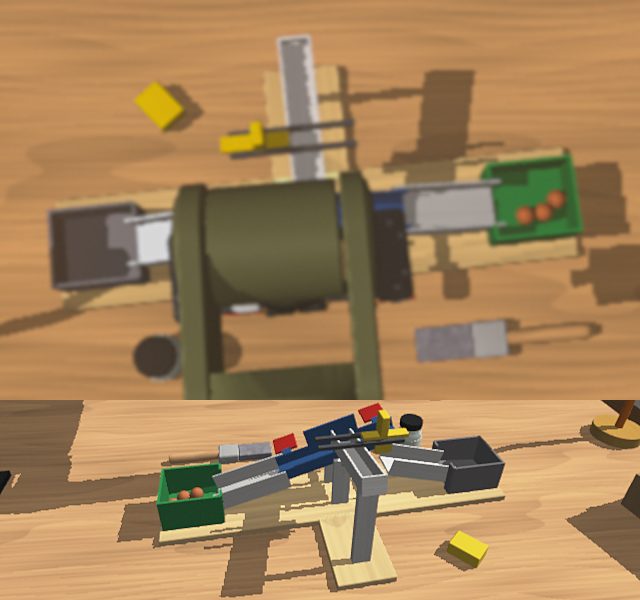

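All three marbles are in the green tray, in the crop at (525,215), (543,211) and (556,199). The grey tray is empty, and the jar, brush and marker haven't moved. I'll let things settle briefly and hand in.

{"fn": "jog_arm", "kwargs": {
  "steps": [0, 0, 0, 0, 0, 0, 0, 0, 0, 0, 0, 0, 0, 0, 0, 0, 0, 0, 0, 0, 0, 0, 0, 0, 0, 0, 0, 0, 0, 0]
}}

```text
t: 8.6
tcp_pos: [0.4772, 0.072, 0.4966]
tcp_rot: [0.999, 0.051, -0.0, 0.0]
force: [-0.4, 1.1, 0.1]
grip_width: 0.0005
grip_force: 0.0
```

```bash
python3 -c "
from plant import manip
print(manip.close_job())"
```

```text
the job is handed in; nothing more can be done
None
```

Job handed in at 8.6 s: the gate is rocked fully over, the stop slide is open, all three marbles are in the green tray, and the jar, brush and marker are where they were.

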